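Join the end cheek to a figure display stand with its cam lock

TASK

Put the loose end cheek on the display stand: swing the cam lock's red lever back (anticlockwise) until it is fully open, slide the cheek along the bench until its steel stud is in the board and the cheek meets the board's end squarely, then swing the lever clockwise just until it has drawn the cheek tight. Stop as soon as the lever becomes firm, because forcing it tears the stud out; let go, and leave the other things on the bench where they are.

Things in the scene. Friction and masses are not known exactly. Their poses are not given: they have to be found in the camera images.
- board: The stand's base board, light plywood, 160 (x) x 220 (y) x 32 mm (z), fixed to the bench. Origin: centre of its underside. Its -y end is open and takes the loose cheek; the other cheek is already fitted at its +y end.
- bore (a point): Centre of the round bore in the middle of the board's -y end face, 16 mm above the bench; axes as the board's. The bore is 17 mm wide with a 4 mm flare at its mouth and leads in +y to the cam. A dowel hole, 14 mm wide, lies 50 mm to either side.
- cam_spot (a point): Nominal cam axis, 60 mm from the board's -y end, 53 mm up (knob's mid height); axes as the board's. The true axis lies up to 3 mm off along the board's y. Red lever, top 40.5 mm above the bench, carries an upright black knob, free to spin, 16 mm thick, 41 to 66 mm above the bench, 48 mm from the axis; at cam angle 0 it points along the board's -x, at a turned clockwise by a.
- cam (a joint): Cam angle, rad, 0 to 3.5, clockwise from above. 0 = open stop: the mouth faces the bore; only there does the stud head pass. From 0.6 the curved slot draws the head in, 3 mm per rad. Where it tightens is hidden, between 0.9 and 2.9: feel it. On its path the knob moves freely at 0 to 1.5 N; tight at about 3 N, 0.3 to 0.5 rad after it stiffens; above 4 N the stud tears out. It stays put.
- cheek_mid (a point): Centre of the loose cheek: upright plywood panel 150 mm wide (x), 20 mm thick (y), 82 mm high, 0.32 kg, standing on the bench; its centre is 41 mm up. Its +y face carries the stud and meets the board; fitted, its axes are parallel to the board's. Fingers kept above 34 mm over the bench clear the board's top.
- stud_root (a point): Root of the steel stud on the cheek's +y face, 10 mm from the cheek's middle plane, 16 mm above the bench; axes as the cheek's. The stud is 6 mm thick with a 14 mm ball head, tip 59 mm from the face. Fitted, this point meets point bore. Two 8 mm dowels stand 22 mm out of the face, 50 mm either side.
- figure0: Bystander: small painted figure with red horns, 34 x 24 x 37 mm, standing on the board near its +y end; leave it. Origin: centre of its underside.
- figure1: Bystander: small painted figure on the bench, 34 x 24 x 37 mm; leave it. Origin: centre of its underside.
- figure2: Bystander: small painted figure on the bench, 34 x 24 x 37 mm; leave it. Origin: centre of its underside.
- tin_white: Bystander: paint tin, 83 mm across, 92 mm high, with a red brush standing out of it to 170 mm; leave it. Origin: centre of its underside.
- tin_cream: Bystander: paint tin, 83 mm across, 92 mm high; leave it. Origin: centre of its underside.
- bottle: Bystander: clear water bottle, 62 mm across, 190 mm high; leave it. Origin: centre of its underside.
- driver: Bystander: screwdriver with yellow handle, 190 mm long, lying on the bench along its x; leave it. Origin: below its middle.
- brush: Bystander: paint brush, 180 mm long, lying on the bench along its x; leave it. Origin: below its middle.
Mind the look-alikes: they are no part of the job. What is shaped like the part that bears cam but pink is not meant.

How it is judged:
By the outcome, as a careful person would: the job done as asked, in the order asked, and still so for the second after the job is handed in, with the robot touching nothing.
It also fails if it takes over 72 s, if anything falls off the work surface, if the arm or the gripper's body presses on something with over 40 N, if the wrist force passes 120 N, or if a joint passes its speed limit or range.

ROBOT

A 7-joint arm with a two-finger parallel gripper is mounted at the origin on the work surface. World frame = base frame: x ahead of the robot, y to its left, z up, the work surface at z = 0. Lengths are in m, angles in rad, forces in N, time in s.
With the tool pointing down it reaches from about 0.425 to 0.925 m from the base axis. Payload 6.8 kg.
Tool frame: the origin (TCP) lies at the very end of the fingers, on their centre line; the grasp point (between the pads) lies bot.grip_point_offset behind it (bot.grip_point_offset is the distance from the TCP to the grasp point, in m); z points along the fingers, y is the line along which they close (so a half turn about z gives the same grasp; the last joint's range is limited). The gripper opens to 85 mm and grips with 20 to 120 N. Pads are 22 mm wide; open, the fingers measure 114 mm over their backs; the gripper's body (76 mm by 85 mm) begins 54 mm behind the grasp point. The pads swing forward as they close: fully open they stand 13 mm farther back than shut.
Start: joints at [1.039, 0.477, 0.022, 1.555, -0.011, 1.109, -0.083], TCP at [0.278, -0.615, 0.231] pointing down, gripper open.
Joint ranges: [-2.96, 2.96], [-0.34, 2.1], [-1.41, 1.46], [0.24, 2.44], [-1.37, 4.51], [0.17, 1.92], [-2.96, 2.96]. Speed limits (rad/s): [2.39, 2.39, 3.14, 3.14, 3.14, 3.14, 3.14].

INTERFACE

Orientations are given as a unit quaternion [w, x, y, z].
In Python, from station import bot, imaging gives the robot as it stands. The module is installed in compiled form; this text tells all that it offers.
- The arm moves only by the tool carry_out, never from a script. Its argument "targets" is one flat list of numbers, 5 for each row, row after row: the closure in counts, from 0 (fully open) to 255 (shut), then the shift along the world's x, y, z in mm, then the turn about the world's z in degrees. A call has 1 to 20 rows; each row shifts and turns the commanded pose from where the row before left it; what a row does not reach is not made up. A row lasts 1/10 s, in which the tool goes at most 50 mm and 8.59 degrees, less where a joint would pass 70% of its speed; a pose out of reach is approached as far as the arm can. A call is refused whole if a number of a shift passes 50 or a number of a turn 8.59, either way. A call with a gripper value outside its range is refused whole. The fingers move at their own pace and stop on an object; "newtons" is the grip in N (left out, the last holds). Time passes only in rows, so rows that do not move let the fingers close. It gives the time, the measured TCP pose, the force, the opening and the grip force at its end, in the units of the state.
- bot.get_obs(): the state, without advancing time (a new reading comes with each control period).
- imaging.read_camera(name): name is "scene" or "side" or "wrist"; returns a dict with "frame" (420x560x3 uint8, red, green, blue), "fov_y" (degrees; the focal length in pixels is half the picture's height over the tangent of half this angle, whatever the lens; pixels are square), "cx", "cy" (the principal point, pixels), "pose" (4x4, takes a point from camera to world coordinates); the wrist camera has in their place "tool_from_camera" (4x4, takes a point from camera to tool coordinates, whose origin is the TCP and whose axes are the flange's). Camera axes: x right, y up, looking along -z (the intrinsics and any distortion apply to the point x, -y, -z); pixel columns grow to the right and rows downward; lengths in m; the calibration is good to about 2 mm. A picture is of the moment at which its call begins: read the wrist's pose just before it. There is no depth.
- bot.hand_in(): hands the job in; it is judged then, once.
The state is a dict: "t": time; "q": joint angles; "joint_vel": joint speeds; "joint_torque": joint torques, N m; "eef_pos": TCP position; "tool_rot": TCP orientation; "contact_force": force on the tool from outside, world axes, zero at the start; "torque": the same for the moment, N m; "gripper_width": opening from 0.0 (shut) to 1.0 (fully open); "grasp_force": force on a finger pad.
Only numpy, scipy, OpenCV 4.12 (cv2) and the standard library are available. Lean on these libraries where they do the work, as an engineer would, in place of code of your own. Each camera call takes 0.05 s, during which the arm holds its last target. There are 200 camera calls.

## Working session

There is one attempt and no reset: what is moved stays moved. The work goes in short steps, Python scripts to look and compute and a tool call to move; the robot and the scene stay as the last step left them, time stands still between calls to the robot, and variables do not carry over. Pictures are saved under pics/ and viewed, at most 10 in all, crops included, and the job is handed in when it is done.

Besides the shell and the picture viewer there is one more tool, called after "Emit:" by a JSON object that holds its "op" and its "data", one argument or row to a line. carry_out: Moves the arm, as the interface text tells. Its arguments: {"type":"object","properties":{"targets":{"type":"array","items":{"type":"number"}},"newtons":{"type":"number"}},"required":["targets"]}

```bash
mkdir -p pics
cat > h.py <<'E'
import numpy as np, cv2
from station import bot, imaging
def snap(n,f):
    o=bot.get_obs(); c=imaging.read_camera(n); cv2.imwrite(f'pics/{f}.png',c['frame'][:,:,::-1]); return o,c
E
python3 - <<'E'
from h import *
for n in ['scene','side']:
    o,c=snap(n,n+'0'); print({k:v for k,v in c.items() if k!='frame'})
    np.save(n+'_pose.npy',c['pose'])
print(o, bot.grip_point_offset)
a=cv2.imread('pics/scene0.png');b=cv2.imread('pics/side0.png')
o,c=snap('wrist','w0');print({k:v for k,v in c.items() if k!='frame'})
E
```

```text
{'fov_y': 51.4340366395679, 'cx': 275.10891565552845, 'cy': 209.36287816974846, 'pose': array([[ 0.88907058, -0.2483088 ,  0.3845728 ,  1.0499132 ],
       [ 0.4575935 ,  0.50540916, -0.73155299, -1.00856657],
       [-0.01271557,  0.82638025,  0.56296891,  0.86058805],
       [ 0.        ,  0.        ,  0.        ,  1.        ]])}
{'fov_y': 56.910273278341485, 'cx': 282.3346716703076, 'cy': 207.59877082491002, 'pose': array([[-9.58883208e-01,  1.95190481e-01, -2.06018614e-01,
         3.19670823e-01],
       [-2.83799481e-01, -6.61844856e-01,  6.93843816e-01,
         6.46140546e-01],
       [-9.20651950e-04,  7.23783160e-01,  6.90026876e-01,
         7.24405281e-01],
       [ 0.00000000e+00,  0.00000000e+00,  0.00000000e+00,
         1.00000000e+00]])}
{'t': 0.05, 'q': array([ 1.03890334,  0.4777578 ,  0.02231365,  1.55644076, -0.01148348,
        1.10932636, -0.08310254]), 'joint_vel': array([ 0.00080894, -0.00061151,  0.00055128, -0.00035805,  0.00029192,
       -0.00114267,  0.00103424]), 'joint_torque': array([ 3.46372719e-03, -5.98306847e+01,  1.61460064e+00, -2.82257169e+01,
        1.26654826e-02,  5.08972909e-03,  4.33153775e-05]), 'eef_pos': array([ 0.27732668, -0.61474681,  0.23035811]), 'tool_rot': array([-8.65240268e-04,  9.77628187e-01,  2.10338569e-01, -2.55567964e-04]), 'contact_force': array([-0.45564019,  0.67934811, -0.60350327]), 'torque': array([ 0.0097295 ,  0.03856529, -0.00327544]), 'grasp_force': 0.0, 'gripper_width': 1.001756239105073} 0.0187
{'fov_y': 59.806260397773315, 'cx': 279.8272065491818, 'cy': 214.39702951560272, 'tool_from_camera': array([[ 9.68183588e-04,  9.48737714e-01,  3.16062988e-01,
         8.20030526e-02],
       [ 9.99998728e-01, -1.31908843e-03,  8.96297874e-04,
        -3.34124045e-06],
       [ 1.26726663e-03,  3.16061718e-01, -9.48737785e-01,
        -1.41712238e-01],
       [ 0.00000000e+00,  0.00000000e+00,  0.00000000e+00,
         1.00000000e+00]])}
```

View pics/scene0.png

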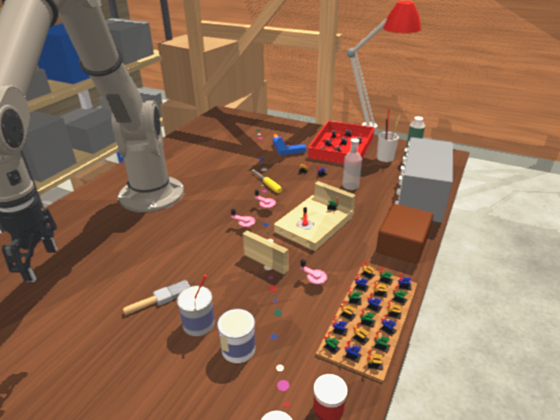

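View pics/side0.png

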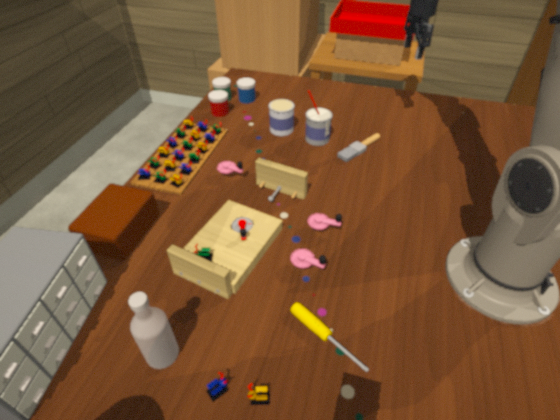

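The scene view shows the board at (315,215) with the red lever at (305,218), the loose cheek at (265,252), and the second cheek at (335,198). Three pink look-alike levers lie on the bench, at (243,218), (265,201) and (316,275). In the side view the board's lever is at (242,228), and the pinks are at (230,168), (322,221) and (307,260). The red lever set in the board fits the description. I'll confirm it in an enlarged crop.

Run:
```python
import cv2,numpy as np
a=cv2.imread('pics/scene0.png')[170:290,220:370];b=cv2.imread('pics/side0.png')[150:300,160:300]
a=cv2.resize(a,(400,320),interpolation=2);b=cv2.resize(b,(560,600),interpolation=2)
a=cv2.resize(cv2.imread('pics/scene0.png')[175:285,230:365],None,fx=3,fy=5.45,interpolation=2)[:600,:] if 0 else a
cv2.imwrite('pics/c1.png',cv2.resize(cv2.imread('pics/side0.png')[150:300,160:360],(800,600),interpolation=2))
cv2.imwrite('pics/c2.png',cv2.resize(cv2.imread('pics/scene0.png')[170:290,220:380],(800,600),interpolation=2))
```

```text
(no output)
```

View pics/c1.png

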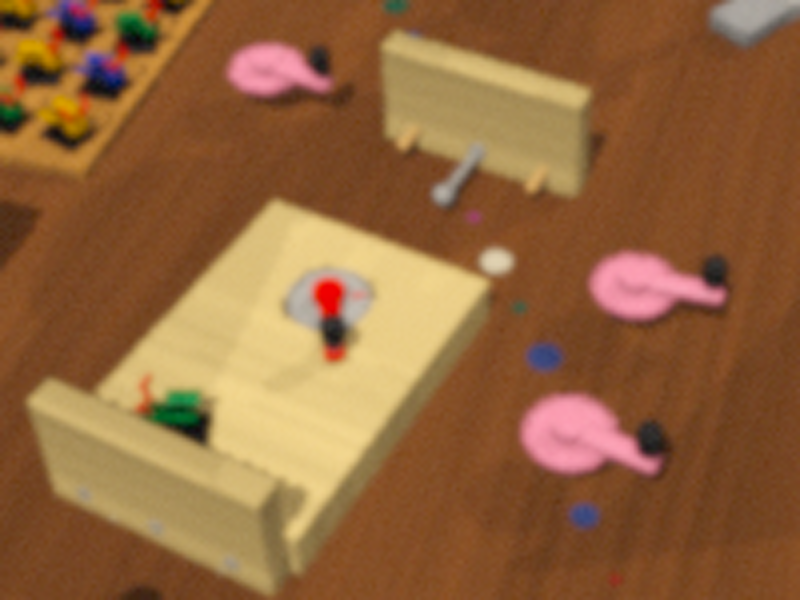

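View pics/c2.png

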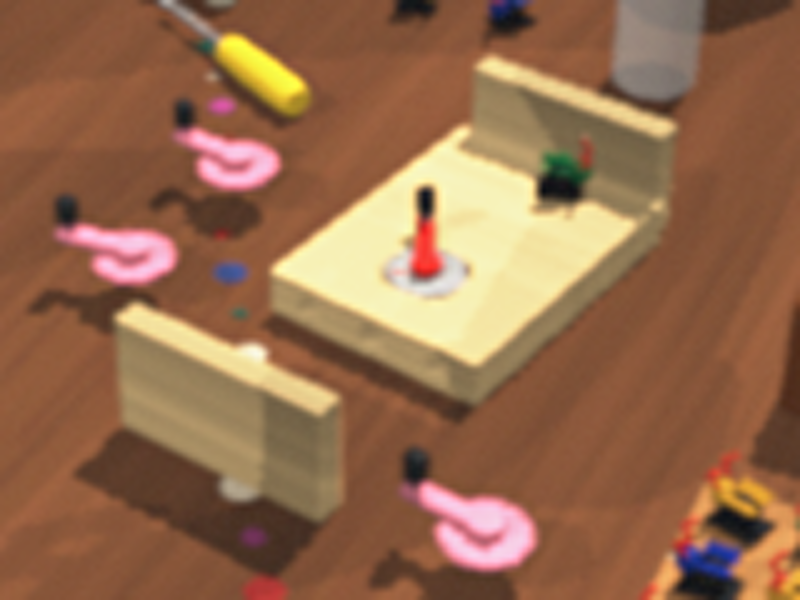

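Both crops confirm it. The only red lever sits on the steel cam in the board, at c1 (330,295–355) and c2 (425,235), with a black knob at c1 (333,328) and c2 (426,200). The pink ones are loose on the bench.

The loose cheek stands clear of the board's open end, with its stud pointing at the board. Next I'll fit the poses.

```bash
cat >> h.py <<'E'
from scipy.optimize import least_squares
CAM={'scene':(51.4340366,275.109,209.363),'side':(56.9102733,282.335,207.599)}
P={n:np.load(n+'_pose.npy') for n in CAM}
def proj(n,X):
    f,cx,cy=CAM[n]; f=210/np.tan(np.radians(f/2)); p=(np.c_[X,np.ones(len(X))]@np.linalg.inv(P[n]).T)[:,:3]
    return np.c_[cx+f*p[:,0]/-p[:,2], cy-f*p[:,1]/-p[:,2]]
def place(v,L):
    L=np.asarray(L,float); c,s=np.cos(v[2]),np.sin(v[2]); return np.c_[v[0]+c*L[:,0]-s*L[:,1], v[1]+s*L[:,0]+c*L[:,1], L[:,2]]
def fit(obs,x0):
    f=lambda v:np.concatenate([(proj(n,place(v,L))-p).ravel() for n,L,p in obs])
    r=least_squares(f,x0,loss='soft_l1'); return r.x,r.fun if 0 else f(r.x).round(1)
c1=lambda p:np.array(p,float)/4+[160,150]-.375
c2=lambda p:np.array(p,float)/5+[220,170]-.4
E
python3 - <<'E'
from h import *
b=[('side',[[-.08,-.11,.032],[.08,-.11,.032]],c1([[490,285],[276,200]])),
('scene',[[-.08,-.11,.032],[.08,-.11,.032],[.08,-.11,0],[-.08,-.11,0]],c2([[272,272],[475,368],[473,403],[272,304]]))]
ch=[('side',[[.075,.01,.082],[-.075,.01,.082],[.075,.01,0],[-.075,.01,0]],c1([[383,47],[583,105],[385,137],[578,195]])),
('side',[[0,.069,.016]],c1([[442,195]])),
('scene',[[-.075,-.01,.082],[.075,-.01,.082],[-.075,-.01,0],[.075,-.01,0],[.075,.01,.082],[-.075,.01,.082]],c2([[116,318],[330,412],[122,397],[322,522],[342,399],[137,303]]))]
for s in (0,.5,-.5):
    for o in (b,ch):
        v,e=fit(o,[.6,-.2,s]); print(v.round(4),np.degrees(v[2]).round(2),e)
vb=fit(b,[.6,-.2,0])[0]
for k,L in dict(bore=[0,-.11,.016],cam=[0,-.05,.053]).items(): print(k,place(vb,[L]).round(4))
# knob top/mid: z about .053
def res(v): return np.concatenate([(proj('side',[[v[0],v[1],.0535]])-c1([[333,327]])).ravel(),(proj('scene',[[v[0],v[1],.0535]])-c2([[426,202]])).ravel()])
k=least_squares(res,[.6,-.2]); print('knob',k.x,k.fun)
d=k.x-place(vb,[[0,-.05,0]])[0,:2]; c,s=np.cos(vb[2]),np.sin(vb[2]); l=np.array([c*d[0]+s*d[1],-s*d[0]+c*d[1]]); print('local',l,np.hypot(*l),'cam angle',np.arctan2(l[1],-l[0]))
print(proj('scene',place(vb,[[0,-.05,.035]])),proj('side',place(vb,[[0,-.05,.035]])))
E
```

```text
[ 0.6175  0.0864 -0.2163] -12.4 [-0.9 -0.2 -0.3  0.2 -0.3 -0.9 -0.4 -0.7 -0.4  0.5 -0.2  0.6]
[ 0.5629 -0.1529 -0.1516] -8.69 [-1.4 -0.1 -1.1  0.1 -0.5  0.3 -1.   0.6 -0.8  1.6 -1.1  0.2 -2.1  0.2
 -0.8  5.8 -0.4  0.2 -0.4 -0.9 -1.  -0.2]
[ 0.6175  0.0864 -0.2163] -12.4 [-0.9 -0.2 -0.3  0.2 -0.3 -0.9 -0.4 -0.7 -0.4  0.5 -0.2  0.6]
[ 0.5629 -0.1529 -0.1516] -8.69 [-1.4 -0.1 -1.1  0.1 -0.5  0.3 -1.   0.6 -0.8  1.6 -1.1  0.2 -2.1  0.2
 -0.8  5.8 -0.4  0.2 -0.4 -0.9 -1.  -0.2]
[ 0.6175  0.0864 -0.2163] -12.4 [-0.9 -0.2 -0.3  0.2 -0.3 -0.9 -0.4 -0.7 -0.4  0.5 -0.2  0.6]
[ 0.5629 -0.1529 -0.1516] -8.69 [-1.4 -0.1 -1.1  0.1 -0.5  0.3 -1.   0.6 -0.8  1.6 -1.1  0.2 -2.1  0.2
 -0.8  5.8 -0.4  0.2 -0.4 -0.9 -1.  -0.2]
bore [[ 0.5939 -0.0211  0.016 ]]
cam [[0.6067 0.0375 0.053 ]]
knob [0.58678125 0.07679074] [-0.40471676  0.25911011 -0.60489106  0.40602803]
local [-0.02791768  0.03405075] 0.044032381141272316 cam angle 0.8840478237651365
[[304.74035739 222.90374507]] [[241.07632711 223.8532936 ]]
```

Emit:
{"op": "carry_out", "data": {
  "targets": [185,17,32,1,8,185,17,32,1,8,185,17,32,1,8,185,17,32,1,8,185,17,32,1,8,185,17,33,1,8,185,17,33,1,8,185,17,33,1,8,185,17,33,1,8,185,17,33,1,8,185,17,33,1,8,185,17,33,1,8,185,17,33,1,8,185,17,33,1,8,185,17,32,1,8,185,17,32,1,8,185,17,32,1,7.5,185,18,33,3,7.5],
  "newtons": 20
}}

```text
t: 1.95
eef_pos: [0.5847, -0.0284, 0.251]
tool_rot: [-0.0, 0.108, 0.994, -0.0]
contact_force: [1.2, 0.1, -0.6]
gripper_width: 0.276
grasp_force: 0.0
```

Run:
```python
from h import *
import pickle
o,c=snap('wrist','w1'); pickle.dump((o,c),open('w1.pkl','wb')); print(o['eef_pos'],o['tool_rot'],o['q'],o['contact_force'],o['gripper_width'],np.abs(o['joint_vel']).max())
cv2.imwrite('pics/w1b.png',cv2.resize(cv2.imread('pics/w1.png'),(800,600),interpolation=2))
```

```text
[ 0.584708   -0.02840661  0.25095599] [-4.13974397e-04  1.08412570e-01  9.94105878e-01 -2.14260294e-04] [ 0.47543239  0.39357101 -0.68998305  1.71694108  0.27342965  1.1304354
  1.05849356] [ 1.24068674  0.08497932 -0.62646198] 0.27562908557433646 0.5418193371396783
```

View pics/w1b.png

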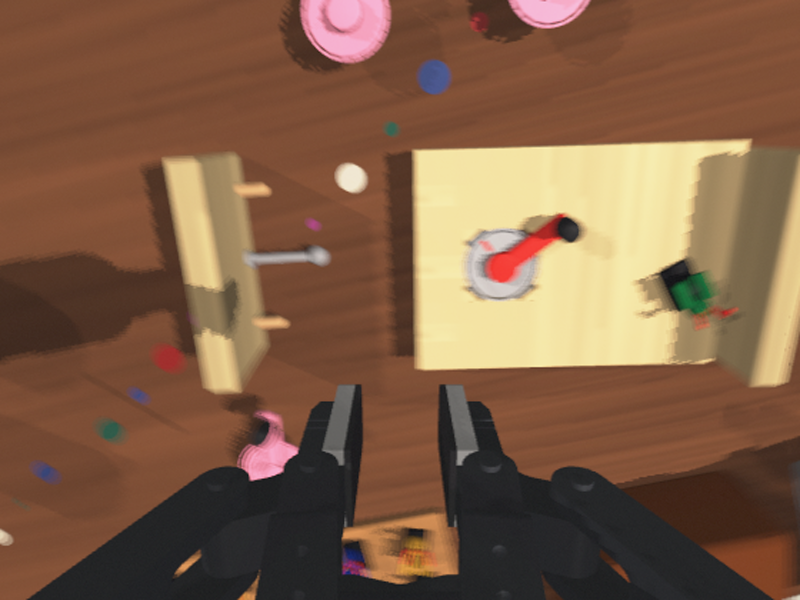

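Wrist view (800x600):
- **Board:** its open end runs (414,150)–(416,369).
- **Cam and knob:** the cam hub is at (502,265), and the knob top at (569,229), so it is still part-turned.
- **Loose cheek:** its top strip runs (163,160)–(243,388), and the stud tip is at (329,256).

```bash
cat >> h.py <<'E'
import pickle
from scipy.spatial.transform import Rotation as R
def wadd(name,o,c):
    T=np.eye(4); q=o['tool_rot']; T[:3,:3]=R.from_quat([q[1],q[2],q[3],q[0]]).as_matrix(); T[:3,3]=o['eef_pos']
    P[name]=T@c['tool_from_camera']; CAM[name]=(c['fov_y'],c['cx'],c['cy'])
cw=lambda p:(np.array(p,float)+.5)*.7-.5
def ray(n,px,z):
    return least_squares(lambda v:(proj(n,[[v[0],v[1],z]])-px).ravel(),[.6,0]).x
E
cat > m1.py <<'E'
from h import *
wadd('w',*pickle.load(open('w1.pkl','rb')))
b=[('w',[[-.08,-.11,.032],[.08,-.11,.032],[.08,.11,.032]],cw([[414,150],[416,369],[718,360]]))]
ch=[('w',[[-.075,-.01,.082],[-.075,.01,.082],[.075,-.01,.082],[.075,.01,.082],[-.075,.01,0],[.075,.01,0],[0,.069,.016],[0,.01,.016]],cw([[163,160],[200,155],[205,391],[243,388],[237,153],[268,346],[329,256],[246,259]]))]
vb,e=fit(b,[.6,0,-.2]); print(vb,np.degrees(vb[2]),e)
vc,e=fit(ch,[.6,-.1,-.2]); print(vc,np.degrees(vc[2]),e)
k=ray('w',cw([[569,229]]),.066); cam=ray('w',cw([[502,264]]),.033); hub=ray('w',cw([[501,266]]),.0405)
print('knob',k,'disc',cam,'hub',hub)
loc=lambda p:(R.from_euler('z',-vb[2]).as_matrix()@np.r_[p-vb[:2],0])[:2]
print('local',loc(k),loc(cam),loc(hub)); d=loc(k)-[0,-.05]; print(np.hypot(*d),np.arctan2(d[1],-d[0]),np.linalg.norm(k-cam))
E
python3 m1.py
```

```text
[ 0.61671121  0.09049136 -0.18018371] -10.323766328470475 [ 0.  -0.2  2.7  0.3 -4.8 -0.2]
[ 0.56637263 -0.14822166 -0.1631468 ] -9.347623320454495 [ 0.3 -0.6 -1.4  1.6  1.9  1.5 -3.8  2.6  1.8 -0.6 -0.5 -1.3 -0.6 -1.1
  1.8 -0.3]
knob [0.58481184 0.08131044] disc [0.60747324 0.04140574] hub [0.60661067 0.03942418]
local [-0.02973763 -0.01474899] [-0.00029176 -0.0499465 ] [-0.00078526 -0.05205056]
0.04611898435463791 0.8700315699307828 0.0458903501389802
```

```bash
cat > m2.py <<'E'
from h import *
wadd('w',*pickle.load(open('w1.pkl','rb')))
A=lambda s,y=-.11:[s*.08,y,.032]
pts=[('side',[A(-1),A(1)],c1([[490,285],[276,200]])),('scene',[A(-1),A(1)],c2([[272,272],[475,368]])),('w',[A(-1),A(1)],cw([[414,150],[416,369]]))]
lin=[('side',-1,c1([[490,285],[297,535]])),('side',1,c1([[276,200],[95,390]])),('scene',-1,c2([[272,272],[465,127]])),('scene',1,c2([[475,368],[665,205]])),('w',-1,cw([[414,150],[740,140]])),('w',1,cw([[416,369],[718,360]]))]
def lr(v,n,s,p):
    q=proj(n,place(v,[A(s),A(s,.09)])); d=(q[1]-q[0])/np.linalg.norm(q[1]-q[0]); w=p-q[0]; return w[:,0]*d[1]-w[:,1]*d[0]
def go(names):
    f=lambda v:np.concatenate([(proj(n,place(v,L))-p).ravel() for n,L,p in pts if n in names]+[lr(v,n,s,p) for n,s,p in lin if n in names])
    v=least_squares(f,[.6,.09,-.2]).x; print(names,v.round(4),np.degrees(v[2]).round(2),f(v).round(1)); return v
if __name__=='__main__':
    for n in (['side'],['scene'],['w'],['side','scene'],['side','scene','w']): go(n)
E
python3 m2.py
```

```text
['side'] [ 0.6156  0.0861 -0.2138] -12.25 [-0.2 -0.2  0.2  0.3  0.3  0.1 -0.4 -0.2]
['scene'] [ 0.6189  0.0835 -0.2051] -11.75 [-0.2 -0.1  0.2 -0.  -0.2  0.2  0.1 -0.1]
['w'] [ 0.6171  0.089  -0.1878] -10.76 [-0.8 -0.4  0.9  0.2 -0.4 -0.2  0.2  0.9]
['side', 'scene'] [ 0.6167  0.0854 -0.2097] -12.02 [-0.7 -0.7 -0.2  0.  -0.6 -0.6 -0.5 -0.6  0.9  0.5  0.1  0.2 -0.9 -0.2
 -0.7 -0.6]
['side', 'scene', 'w'] [ 0.617   0.0884 -0.1917] -10.98 [-1.6 -0.5 -1.7  0.9  0.1 -0.7  0.8 -1.1 -1.1 -0.9 -0.  -0.2  1.5 -0.5
  0.7 -0.4 -0.5 -0.7 -0.3 -1.2 -0.9  0.2 -0.2  1.3]
```

Emit:
{"op": "carry_out", "data": {
  "targets": [185,0,18,-27,-8.2,185,0,18,-27,-8.2,185,0,18,-27,-8.2,185,0,18,-27,-8.2,185,0,18,-27,-8.2,185,1,17,-26,-8.2,185,0,0,0,0]
}}

```text
t: 2.7
eef_pos: [0.5827, 0.0802, 0.0871]
tool_rot: [-0.003, 0.514, 0.858, -0.001]
contact_force: [-0.5, 0.0, -0.2]
gripper_width: 0.276
grasp_force: 0.0
```

Run:
```python
from h import *
o,c=snap('wrist','w2'); pickle.dump((o,c),open('w2.pkl','wb')); print(o['eef_pos'],o['tool_rot'],o['q'],o['contact_force'])
cv2.imwrite('pics/w2b.png',cv2.resize(cv2.imread('pics/w2.png'),(800,600),interpolation=2))
```

```text
[0.58270149 0.08020765 0.08710729] [-0.00270259  0.51352265  0.8580706  -0.00142899] [ 0.10441755  0.55265649 -0.45575159  1.85587012  0.32109201  0.81208803
 -0.02491864] [-0.45970588  0.00083201 -0.16420191]
```

View pics/w2b.png

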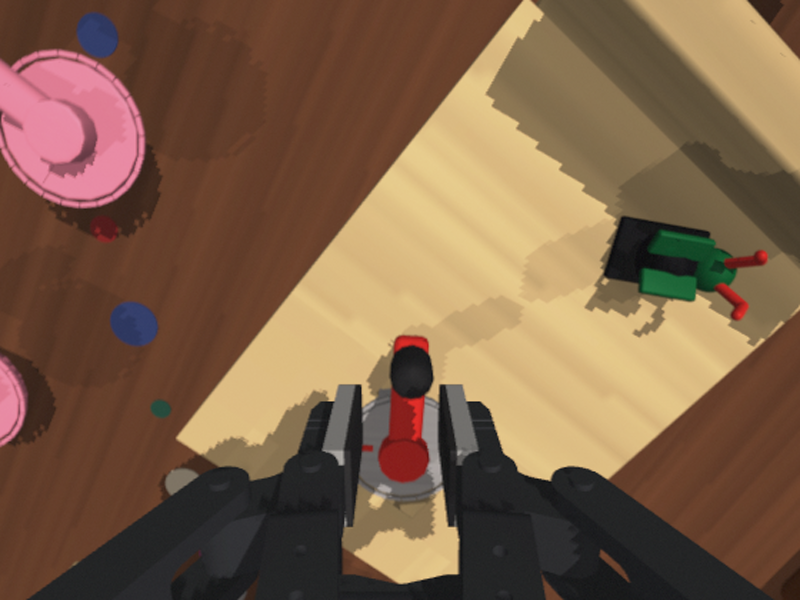

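The knob at (411,366) lies between the fingers, whose centre is at column 400. The hub is at (403,460) and the lever points straight up the picture.

Run:
```python
from h import *
o,c=pickle.load(open('w2.pkl','rb')); wadd('w',o,c)
k=ray('w',cw([[411,364]]),.066); h=ray('w',cw([[403,460]]),.0405); print(k,h,np.linalg.norm(k-h),np.degrees(np.arctan2(*(k-h)[::-1])))
# board -x,-y corner and -x edge
a=ray('w',cw([[177,438]]),.032); b=ray('w',cw([[534,4]]),.032); print(a,b,np.degrees(np.arctan2(*(b-a)[::-1])), proj('w',[[.59,.075,.066]]))
```

```text
[0.58341233 0.08815095] [0.60756963 0.03773056] 0.055908779895853196 115.59990510925293
[ 0.51867563 -0.00436999] [0.5645398 0.2094716] 77.89474673027752 [[286.50892418 281.53527691]]
```

Emit:
{"op": "carry_out", "data": {
  "targets": [185,2,1,-14,-2,185,1,0,-14,0,185,0,0,-12,0,185,0,0,0,0]
}}

```text
t: 3.15
eef_pos: [0.5875, 0.0775, 0.0489]
tool_rot: [-0.001, 0.529, 0.849, -0.001]
contact_force: [-0.7, 0.3, -0.7]
gripper_width: 0.276
grasp_force: 0.0
```

Emit:
{"op": "carry_out", "data": {
  "targets": [185,-6,-2,0,8,185,-5,-4,0,8,185,-4.5,-4.5,0,8,185,-3.5,-5,0,8,185,-3,-5.5,0,8,185,0,0,0,0]
}}

```text
t: 3.75
eef_pos: [0.5666, 0.0565, 0.0507]
tool_rot: [0.0, 0.207, 0.978, -0.0]
contact_force: [0.4, -0.8, -0.4]
gripper_width: 0.274
grasp_force: 0.0
```

Emit:
{"op": "carry_out", "data": {
  "targets": [185,-1.5,-3,0,4,185,-1,-3.2,0,4,185,0,0,0,0]
}}

```text
t: 4.05
eef_pos: [0.5644, 0.0512, 0.0507]
tool_rot: [0.0, 0.14, 0.99, 0.0]
contact_force: [0.1, 0.8, -0.1]
gripper_width: 0.271
grasp_force: 0.0
```

Emit:
{"op": "carry_out", "data": {
  "targets": [185,-1,-3.2,0,4,185,0,0,0,0]
}}

```text
t: 4.25
eef_pos: [0.5633, 0.0481, 0.0505]
tool_rot: [0.0, 0.105, 0.994, 0.0]
contact_force: [0.4, 0.9, -0.0]
gripper_width: 0.271
grasp_force: 0.0
```

Emit:
{"op": "carry_out", "data": {
  "targets": [185,-0.5,-2,0,0,185,0,0,0,0]
}}

```text
t: 4.45
eef_pos: [0.5627, 0.0463, 0.0504]
tool_rot: [0.0, 0.105, 0.994, 0.0]
contact_force: [0.1, 0.4, 1.1]
gripper_width: 0.273
grasp_force: 0.3
```

Emit:
{"op": "carry_out", "data": {
  "targets": [185,-0.4,-2,0,0,185,0,0,0,0]
}}

```text
t: 4.65
eef_pos: [0.5622, 0.0442, 0.0504]
tool_rot: [0.0, 0.104, 0.995, -0.0]
contact_force: [-0.1, 0.2, 0.6]
gripper_width: 0.275
grasp_force: 0.4
```

Emit:
{"op": "carry_out", "data": {
  "targets": [185,-0.4,-2,0,0,185,0,0,0,0]
}}

```text
t: 4.85
eef_pos: [0.5618, 0.0422, 0.0503]
tool_rot: [0.0, 0.104, 0.995, 0.0]
contact_force: [-0.8, 0.6, 0.5]
gripper_width: 0.274
grasp_force: 0.4
```

Emit:
{"op": "carry_out", "data": {
  "targets": [185,-0.4,-1.5,0,0,185,0,0,0,0]
}}

```text
t: 5.05
eef_pos: [0.5617, 0.042, 0.0504]
tool_rot: [0.0, 0.104, 0.995, 0.001]
contact_force: [1.2, 4.2, -1.1]
gripper_width: 0.27
grasp_force: 2.3
```

Hard stop felt (4.2 N): the lever is fully open. I'll back off, rise, and look at the cheek from near.

Emit:
{"op": "carry_out", "data": {
  "targets": [185,0.5,3,0,0,185,0,0,20,0,185,0,0,30,0,100,0,-25,25,0,0,0,-30,25,0,0,0,-30,25,0,0,0,-30,25,0,0,0,-25,5,0,0,0,0,0,0]
}}

```text
t: 5.95
eef_pos: [0.5618, -0.1021, 0.2061]
tool_rot: [0.0, 0.108, 0.994, -0.002]
contact_force: [-0.2, -0.1, -0.4]
gripper_width: 1.001
grasp_force: 0.0
```

Run:
```python
from h import *
o,c=snap('wrist','w3'); pickle.dump((o,c),open('w3.pkl','wb')); print(o['eef_pos'],o['tool_rot'],o['q'],o['contact_force'],o['gripper_width'])
cv2.imwrite('pics/w3b.png',cv2.resize(cv2.imread('pics/w3.png'),(800,600),interpolation=2))
```

```text
[ 0.56176996 -0.10209817  0.20605482] [ 3.49443279e-04  1.07680878e-01  9.94183813e-01 -1.80353534e-03] [ 0.64140278  0.42763483 -0.73635494  1.79789305  0.33261711  1.04276959
  1.13445092] [-0.21020829 -0.10627747 -0.43509872] 1.0005839664239728
```

View pics/w3b.png

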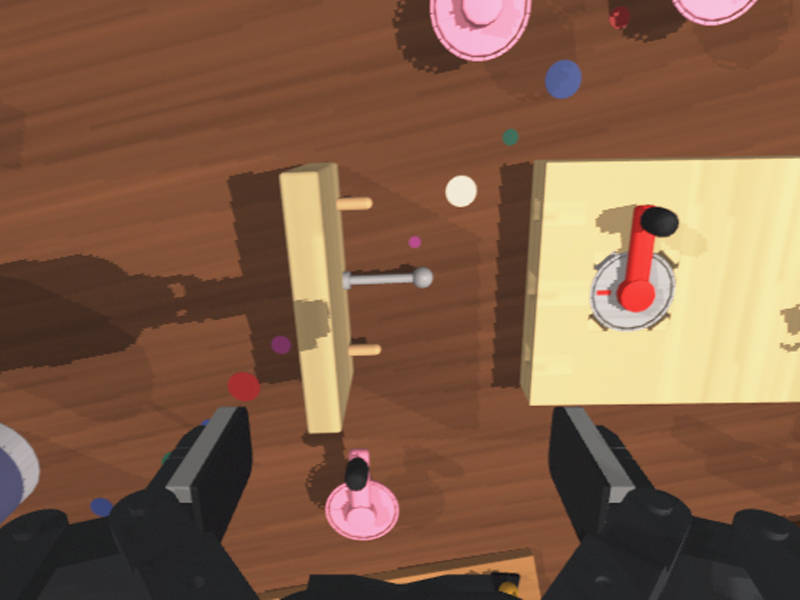

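The lever now points along the board's -x: hub (636,295), tip (644,210), a lean that perspective explains. The cheek's top runs (280,174)–(341,431), the stud tip is at (433,277), and the board's end runs (547,161)–(530,405).

Run:
```python
from h import *
wadd('w',*pickle.load(open('w3.pkl','rb')))
ch=[('w',[[-.075,-.01,.082],[.075,-.01,.082],[.075,.01,.082],[-.075,.01,.082],[-.075,.01,0],[0,.069,.016],[0,.01,.016],[-.05,.032,.016],[.05,.032,.016],[-.05,.01,.016],[.05,.01,.016]],cw([[280,174],[308,434],[341,431],[318,167],[337,163],[433,277],[346,281],[372,203],[381,349],[340,204],[352,350]]))]
vc,e=fit(ch,[.6,-.1,-.2]); print(vc,np.degrees(vc[2]),e)
A=lambda s,y=-.11:[s*.08,y,.032]
lin=[(-1,cw([[547,161],[800,158]])),(1,cw([[530,405],[800,402]]))]
def f(v):
    r=[(proj('w',place(v,[A(-1),A(1),[-.08,-.11,0]]))-cw([[547,161],[530,405],[534,163]])).ravel()]
    for s,p in lin:
        q=proj('w',place(v,[A(s),A(s,.0)])); d=(q[1]-q[0])/np.linalg.norm(q[1]-q[0]); w=p-q[0]; r.append(w[:,0]*d[1]-w[:,1]*d[0])
    return np.concatenate(r)
vb=least_squares(f,[.6,.09,-.2]).x; print(vb,np.degrees(vb[2]),f(vb).round(1))
h=ray('w',cw([[636,295]]),.0405); t=ray('w',cw([[645,208]]),.0405); print(h,t,np.degrees(np.arctan2(*(t-h)[::-1])),np.linalg.norm(t-h))
loc=lambda p:(R.from_euler('z',-vb[2]).as_matrix()@np.r_[p-vb[:2],0])[:2]
print('cheek in board',loc(vc[:2]),'hub',loc(h))
```

```text
[ 0.56382044 -0.15021755 -0.17383815] -9.960192425163143 [-0.9 -1.4  0.   1.   0.8  2.3  0.7  2.3  0.7 -1.2  0.4 -0.1 -1.3 -0.4
  0.8 -0.4  0.3 -0.  -1.3 -0.1 -1.7  0.1]
[ 0.61750362  0.08787843 -0.19852418] -11.374597629110266 [ 0.1  0.9 -0.1  0.3 -0.1 -2.5  0.9  0.   0.3 -0.1]
[0.6067176  0.03721983] [0.5542624  0.04620726] 170.27760304497477 0.05321956044914966
cheek in board [-0.00567083 -0.24400701] hub [-0.00058314 -0.05179085]
```

Emit:
{"op": "carry_out", "data": {
  "targets": [0,1,-24,-5,1.2,0,1,-24,-9,1.2,0,0,0,-30,0,0,0,0,-30,0,0,0,0,-30,0,0,0,0,-30,0,0,0,0,-20,0,0,0,0,-8,0,0,0,0,0,0]
}}

```text
t: 6.9
eef_pos: [0.5629, -0.1431, 0.0421]
tool_rot: [-0.001, 0.082, 0.997, 0.0]
contact_force: [0.2, 0.1, -0.3]
gripper_width: 0.995
grasp_force: 0.0
```

Emit:
{"op": "carry_out", "data": {
  "targets": [0,0.5,-6.5,0,0,0,0,0,0,0,120,0,0,0,0,160,0,0,0,0,200,0,0,0,0,230,0,0,0,0,230,0,0,0,0,230,0,0,0,0],
  "newtons": 40
}}

```text
t: 7.7
eef_pos: [0.5644, -0.1507, 0.0435]
tool_rot: [0.0, 0.083, 0.997, -0.0]
contact_force: [-1.5, -0.2, 2.0]
gripper_width: 0.229
grasp_force: 44.3
```

Emit:
{"op": "carry_out", "data": {
  "targets": [230,3,0,0,-1,230,3,0,0,-1,230,2,9,0,0,230,2,9,0,0,230,2,9,0,0,230,2,9,0,0,230,1,6,0,0,230,0,0,0,0]
}}

```text
t: 8.5
eef_pos: [0.58, -0.1062, 0.0434]
tool_rot: [0.0, 0.099, 0.995, 0.001]
contact_force: [0.5, 2.1, 2.5]
gripper_width: 0.229
grasp_force: 44.6
```

Run:
```python
from h import *
o,c=snap('wrist','w4'); pickle.dump((o,c),open('w4.pkl','wb')); print(o['eef_pos'],o['tool_rot'],o['q'],o['contact_force'],o['gripper_width'])
_,s=snap('side','s4');_,s=snap('scene','sc4')
w=cv2.resize(cv2.imread('pics/w4.png'),(440,330),interpolation=2)
a=cv2.imread('pics/s4.png')[160:260,200:300]; b=cv2.imread('pics/sc4.png')[180:280,240:340]
im=np.zeros((600,800,3),np.uint8); im[:330,:440]=w; im[:360,440:]=cv2.resize(a,(360,360),interpolation=2); im[360:,:300]=cv2.resize(b,(300,240),interpolation=2) 
im=np.zeros((600,800,3),np.uint8); im[:,:]=cv2.resize(cv2.imread('pics/w4.png'),(800,600),interpolation=2); im[330:,:270]=cv2.resize(a,(270,270),interpolation=2); im[330:,530:]=cv2.resize(b,(270,270),interpolation=2)
cv2.imwrite('pics/w4b.png',im)
```

```text
[ 0.58002061 -0.10623771  0.04342153] [4.29073129e-04 9.92814325e-02 9.95058757e-01 1.04053808e-03] [ 0.5334025   0.65493838 -0.6109977   1.8687213   0.51690208  0.77999264
  1.01458325] [0.51913642 2.07566608 2.48102675] 0.22855032250611096
```

View pics/w4b.png

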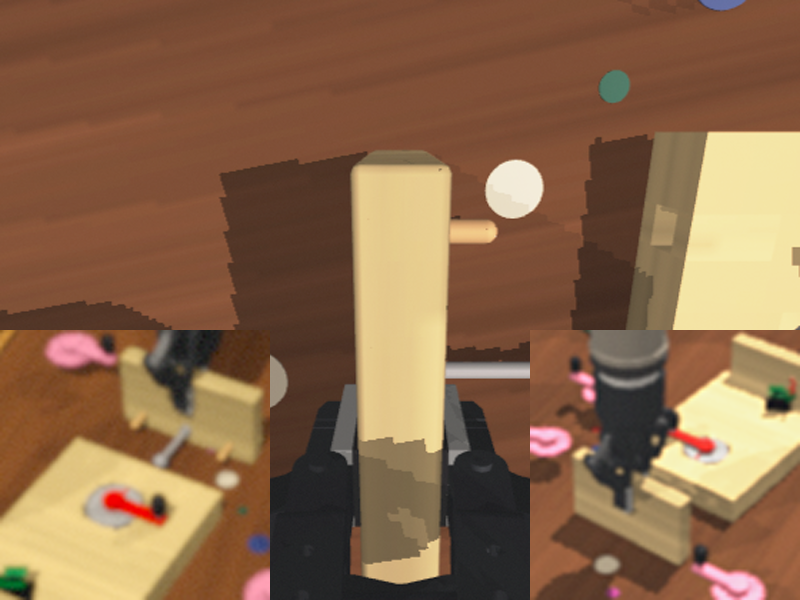

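The dowel tip is at (498,232), its hole at (664,226), and the board's corner at (706,131) top and (655,132) bottom. The side insets show the lever open and the stud pointing at the bore. I'll turn these into the sideways correction.

Run:
```python
from h import *
wadd('w',*pickle.load(open('w4.pkl','rb')))
g=np.radians(-11.6); Rm=np.array([[np.cos(g),np.sin(g)],[-np.sin(g),np.cos(g)]])
for n,p,z in (('ctop',(706,131),.032),('cbot',(655,132),0),('edge2',(798,131),.032),('hole',(664,226),.016),('dtip',(498,232),.016),('droot',(450,232),.016),('cheekNW',(352,167),.082),('cheekNE',(451,167),.082)):
    q=ray('w',cw([p]),z); print(n,q.round(4),(Rm@q).round(4))
q=bot.get_obs()['tool_rot']; print(2*np.degrees(np.arctan2(q[2],q[1]))-180)
# crop for stud vs bore
im=cv2.imread('pics/w4.png')[60:350,230:560]; cv2.imwrite('pics/w4c.png',cv2.resize(im,None,fx=2,fy=2,interpolation=2))
```

```text
ctop [ 0.5171 -0.006 ] [0.5077 0.0981]
cbot [ 0.5175 -0.0053] [0.508  0.0989]
edge2 [0.5221 0.0192] [0.5076 0.1238]
hole [ 0.546 -0.011] [0.537 0.099]
dtip [ 0.5372 -0.0643] [0.5392 0.045 ]
droot [ 0.5341 -0.0797] [0.5392 0.0293]
cheekNW [ 0.5049 -0.1001] [0.5147 0.0035]
cheekNE [ 0.5086 -0.0815] [0.5146 0.0224]
-11.432629428823816
```

View pics/w4c.png

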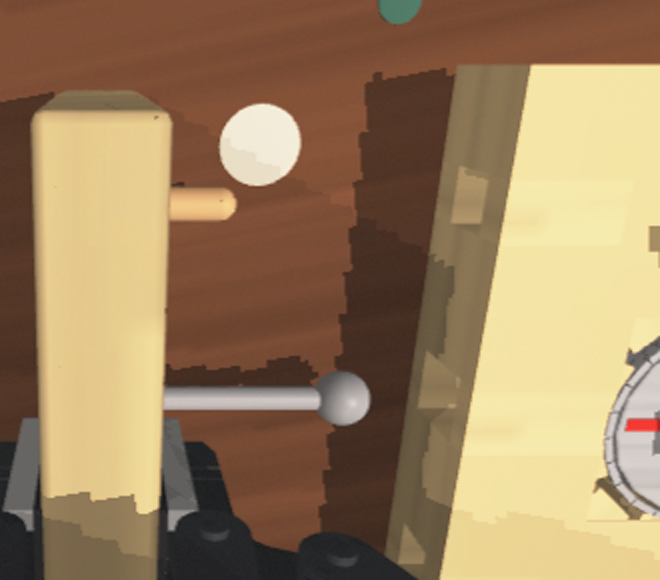

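Emit:
{"op": "carry_out", "data": {
  "targets": [230,-1.7,0.3,0,-0.2,230,1,5,0,0,230,1,5,0,0,230,1,5,0,0,230,1,5,0,0,230,1,5,0,0,230,1,5,0,0,230,0,0,0,0]
}}

```text
t: 9.45
eef_pos: [0.5837, -0.0792, 0.0434]
tool_rot: [0.0, 0.102, 0.995, -0.001]
contact_force: [0.4, -3.3, 4.4]
gripper_width: 0.229
grasp_force: 44.8
```

Emit:
{"op": "carry_out", "data": {
  "targets": [230,1,5,0,0,230,1,5,0,0,230,1,5,0,0,230,1,5,0,0,230,0,0,0,0]
}}

```text
t: 9.95
eef_pos: [0.5877, -0.059, 0.0434]
tool_rot: [0.0, 0.102, 0.995, -0.0]
contact_force: [0.5, -2.7, 3.4]
gripper_width: 0.231
grasp_force: 44.9
```

Emit:
{"op": "carry_out", "data": {
  "targets": [230,1,5,0,0,230,1,5,0,0,230,1,4,0,0,230,0,0,0,0]
}}

```text
t: 10.35
eef_pos: [0.5908, -0.045, 0.0435]
tool_rot: [0.0, 0.102, 0.995, -0.0]
contact_force: [1.0, -2.9, 5.9]
gripper_width: 0.224
grasp_force: 45.0
```

Emit:
{"op": "carry_out", "data": {
  "targets": [230,1,5,0,0,230,0.5,2.5,0,0,230,0,0,0,0]
}}

```text
t: 10.65
eef_pos: [0.5923, -0.0376, 0.0435]
tool_rot: [0.0, 0.102, 0.995, -0.0]
contact_force: [1.2, -3.4, 5.7]
gripper_width: 0.229
grasp_force: 45.0
```

Emit:
{"op": "carry_out", "data": {
  "targets": [230,0.8,3.5,0,0,230,0,0,0,0]
}}

```text
t: 10.85
eef_pos: [0.593, -0.0344, 0.0435]
tool_rot: [0.0, 0.102, 0.995, -0.001]
contact_force: [-0.1, -4.9, 7.8]
gripper_width: 0.223
grasp_force: 45.2
```

Emit:
{"op": "carry_out", "data": {
  "targets": [230,0.3,1.3,0,0,230,0,0,0,0]
}}

```text
t: 11.05
eef_pos: [0.5931, -0.0342, 0.0435]
tool_rot: [-0.0, 0.103, 0.995, -0.001]
contact_force: [-0.7, -6.1, 7.4]
gripper_width: 0.231
grasp_force: 45.3
```

Emit:
{"op": "carry_out", "data": {
  "targets": [230,0.3,1.2,0,0,230,0,0,0,0]
}}

```text
t: 11.25
eef_pos: [0.5933, -0.033, 0.0435]
tool_rot: [-0.0, 0.103, 0.995, -0.001]
contact_force: [-1.4, -6.2, 8.5]
gripper_width: 0.229
grasp_force: 45.2
```

Emit:
{"op": "carry_out", "data": {
  "targets": [230,0.3,1.2,0,0,230,0,0,0,0]
}}

```text
t: 11.45
eef_pos: [0.5935, -0.0322, 0.0435]
tool_rot: [-0.0, 0.103, 0.995, -0.002]
contact_force: [-1.1, -6.6, 9.7]
gripper_width: 0.226
grasp_force: 45.3
```

Emit:
{"op": "carry_out", "data": {
  "targets": [230,0.3,1.2,0,0,230,0,0,0,0]
}}

```text
t: 11.65
eef_pos: [0.5938, -0.0313, 0.0435]
tool_rot: [-0.0, 0.103, 0.995, -0.002]
contact_force: [-1.9, -7.8, 8.8]
gripper_width: 0.226
grasp_force: 45.5
```

Emit:
{"op": "carry_out", "data": {
  "targets": [230,0.3,1.2,0,0,230,0,0,0,0]
}}

```text
t: 11.85
eef_pos: [0.5938, -0.0312, 0.0435]
tool_rot: [-0.001, 0.103, 0.995, -0.003]
contact_force: [-2.6, -9.0, 10.5]
gripper_width: 0.23
grasp_force: 45.8
```

Emit:
{"op": "carry_out", "data": {
  "targets": [230,0.3,1.2,0,0,230,0,0,0,0]
}}

```text
t: 12.05
eef_pos: [0.5938, -0.031, 0.0435]
tool_rot: [-0.001, 0.103, 0.995, -0.003]
contact_force: [-3.5, -12.2, 12.7]
gripper_width: 0.231
grasp_force: 46.0
```

Emit:
{"op": "carry_out", "data": {
  "targets": [230,-0.3,-1.2,0,0,230,-0.2,-0.8,0,0,130,0,0,0,0,130,0,0,0,0,130,0,0,0,0,130,0,0,20,0,130,0,0,40,0,130,0,20,40,0,185,0,20,40,0,185,0,0,0,0],
  "newtons": 20
}}

```text
t: 13.05
eef_pos: [0.5973, 0.0177, 0.1893]
tool_rot: [0.005, 0.099, 0.995, 0.002]
contact_force: [0.6, 0.3, 0.7]
gripper_width: 0.276
grasp_force: 0.0
```

Run:
```python
from h import *
o,c=snap('wrist','w5'); pickle.dump((o,c),open('w5.pkl','wb')); print(o['eef_pos'],o['tool_rot'],o['contact_force'],o['gripper_width'])
snap('side','s5')
im=cv2.resize(cv2.imread('pics/w5.png'),(800,600),interpolation=2); a=cv2.imread('pics/s5.png')[160:250,200:300]; im[390:,:233]=cv2.resize(a,(233,210),interpolation=2)
cv2.imwrite('pics/w5b.png',im)
```

```text
[0.59725397 0.01768282 0.18926476] [0.00469474 0.09935252 0.99503859 0.00229102] [0.56417771 0.31333639 0.66039485] 0.2756247279105286
```

View pics/w5b.png

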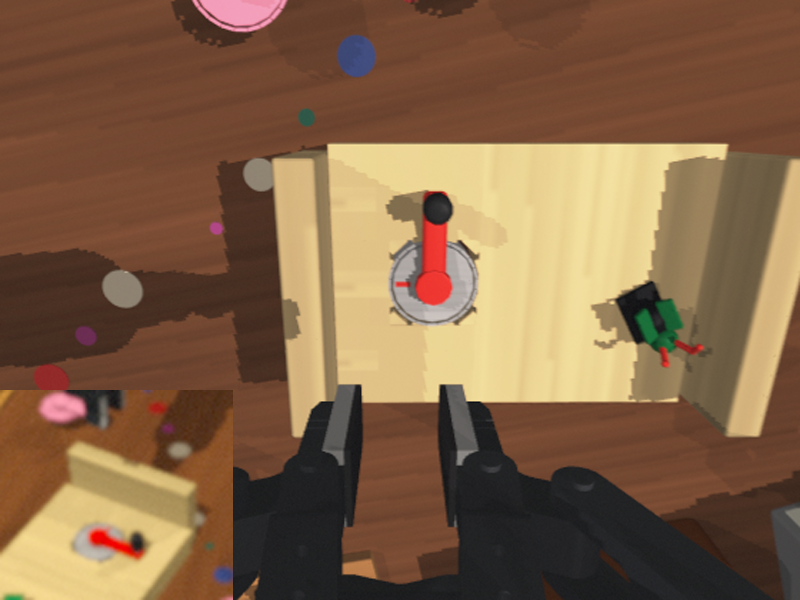

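The cheek sits flush and square on the board's end, with its seam at column ~330. The lever is still open: hub (433,288), knob (438,208). Next I'll work out the arc.

Run:
```python
from h import *
wadd('w',*pickle.load(open('w5.pkl','rb')))
h=ray('w',cw([[433,288]]),.0405); d=ray('w',cw([[433,283]]),.033); k=ray('w',cw([[438,208]]),.066)
e=[ray('w',cw([p]),.032) for p in ((328,144),(727,144))]
print(h,d,k,np.degrees(np.arctan2(*(k-h)[::-1])),np.degrees(np.arctan2(*(e[1]-e[0])[::-1])))
C=np.array([.607,.0368])
for a in range(-4,200,8):
    t=np.radians(168.3-a); p=C+.047*np.array([np.cos(t),np.sin(t)]); print(a,(p*1000).round(1))
```

```text
[0.60727385 0.03691272] [0.60657365 0.03754912] [0.55834783 0.04650573] 168.90665058265 78.64064623804201
-4 [560.4  43.1]
4 [561.8  49.5]
12 [564.   55.7]
20 [567.   61.5]
28 [570.8  66.8]
36 [575.4  71.6]
44 [580.5  75.6]
52 [586.2  78.9]
60 [592.2  81.4]
68 [598.6  83. ]
76 [605.1  83.8]
84 [611.7  83.6]
92 [618.1  82.5]
100 [624.4  80.5]
108 [630.3  77.6]
116 [635.7  74. ]
124 [640.6  69.6]
132 [644.9  64.6]
140 [648.4  59.1]
148 [651.1  53.1]
156 [652.9  46.8]
164 [653.9  40.3]
172 [653.9  33.8]
180 [653.   27.3]
188 [651.2  21. ]
196 [648.6  15. ]
```

Emit:
{"op": "carry_out", "data": {
  "targets": [185,-18,14,0,0,185,-18,15,0,0,185,0,0,-35,0,185,0,0,-35,0,185,0,0,0,0]
}}

```text
t: 13.65
eef_pos: [0.5537, 0.0391, 0.1077]
tool_rot: [-0.005, 0.102, 0.995, -0.001]
contact_force: [-0.5, -0.3, 0.3]
gripper_width: 0.276
grasp_force: 0.0
```

Emit:
{"op": "carry_out", "data": {
  "targets": [185,4,4,-5,0,185,0,0,0,0,185,0,0,0,0,185,0,0,0,0]
}}

```text
t: 14.05
eef_pos: [0.563, 0.045, 0.1094]
tool_rot: [0.001, 0.102, 0.995, 0.0]
contact_force: [-0.3, 0.4, 0.1]
gripper_width: 0.273
grasp_force: 0.0
```

Emit:
{"op": "carry_out", "data": {
  "targets": [185,-2,1.5,-15,0,185,0,0,-15,0,185,0,0,-15,0,185,0,0,-14,0,185,0,0,0,0,185,0,0,0,0]
}}

```text
t: 14.65
eef_pos: [0.56, 0.0466, 0.0487]
tool_rot: [-0.001, 0.102, 0.995, 0.0]
contact_force: [-0.7, -0.4, 0.3]
gripper_width: 0.279
grasp_force: 0.0
```

Emit:
{"op": "carry_out", "data": {
  "targets": [185,1.8,6.3,0,-8,185,2.6,6,0,-8,185,3.4,5.6,0,-8,185,4.2,5,0,-8,185,0,0,0,0]
}}

```text
t: 15.15
eef_pos: [0.573, 0.0703, 0.05]
tool_rot: [0.001, 0.372, 0.928, 0.0]
contact_force: [-0.4, 0.5, 0.6]
gripper_width: 0.276
grasp_force: 0.0
```

Emit:
{"op": "carry_out", "data": {
  "targets": [185,2.4,2.2,0,-4,185,2.5,2.0,0,-4]
}}

```text
t: 15.35
eef_pos: [0.5772, 0.0732, 0.0498]
tool_rot: [0.0, 0.436, 0.9, -0.0]
contact_force: [-1.2, -0.4, 1.1]
gripper_width: 0.277
grasp_force: 0.7
```

Emit:
{"op": "carry_out", "data": {
  "targets": [185,2.6,1.9,0,-4,185,2.8,1.7,0,-4]
}}

```text
t: 15.55
eef_pos: [0.5825, 0.0768, 0.0498]
tool_rot: [0.0, 0.497, 0.868, -0.0]
contact_force: [-1.3, -0.7, 0.5]
gripper_width: 0.273
grasp_force: 0.7
```

Emit:
{"op": "carry_out", "data": {
  "targets": [185,2.9,1.5,0,-4,185,3,1.3,0,-4]
}}

```text
t: 15.75
eef_pos: [0.5884, 0.0797, 0.0497]
tool_rot: [0.0, 0.557, 0.831, -0.0]
contact_force: [-1.7, -0.3, 0.2]
gripper_width: 0.276
grasp_force: 0.7
```

Emit:
{"op": "carry_out", "data": {
  "targets": [185,3,1.2,0,-4,185,3.2,0.9,0,-4]
}}

```text
t: 15.95
eef_pos: [0.5946, 0.0819, 0.0497]
tool_rot: [-0.0, 0.613, 0.79, -0.0]
contact_force: [-0.9, -0.4, 0.8]
gripper_width: 0.275
grasp_force: 0.7
```

Emit:
{"op": "carry_out", "data": {
  "targets": [185,3.2,0.7,0,-4,185,3.3,0.5,0,-4]
}}

```text
t: 16.15
eef_pos: [0.6011, 0.0832, 0.0497]
tool_rot: [-0.0, 0.667, 0.745, 0.0]
contact_force: [-1.6, -0.1, 0.8]
gripper_width: 0.274
grasp_force: 0.7
```

Emit:
{"op": "carry_out", "data": {
  "targets": [185,3.2,0.3,0,-4,185,3.3,0,0,-4]
}}

```text
t: 16.35
eef_pos: [0.6076, 0.0836, 0.0498]
tool_rot: [-0.0, 0.717, 0.697, 0.0]
contact_force: [-1.6, 0.2, 1.1]
gripper_width: 0.274
grasp_force: 0.7
```

Emit:
{"op": "carry_out", "data": {
  "targets": [185,3.3,-0.2,0,-4,185,3.2,-0.4,0,-4]
}}

```text
t: 16.55
eef_pos: [0.6141, 0.0831, 0.0498]
tool_rot: [-0.0, 0.764, 0.645, 0.0]
contact_force: [-1.5, 1.0, 1.4]
gripper_width: 0.274
grasp_force: 0.7
```

Emit:
{"op": "carry_out", "data": {
  "targets": [185,3.2,-0.7,0,-4,185,3.2,-0.9,0,-4]
}}

```text
t: 16.75
eef_pos: [0.6205, 0.0816, 0.0498]
tool_rot: [-0.0, 0.807, 0.59, 0.0]
contact_force: [-1.9, 0.7, 1.1]
gripper_width: 0.273
grasp_force: 0.7
```

Emit:
{"op": "carry_out", "data": {
  "targets": [185,3.1,-1.1,0,-4,185,3,-1.4,0,-4]
}}

```text
t: 16.95
eef_pos: [0.6266, 0.0792, 0.0497]
tool_rot: [-0.0, 0.846, 0.533, 0.0]
contact_force: [-1.5, 0.7, 0.9]
gripper_width: 0.273
grasp_force: 0.7
```

Emit:
{"op": "carry_out", "data": {
  "targets": [185,2.9,-1.5,0,-4,185,2.8,-1.7,0,-4]
}}

```text
t: 17.15
eef_pos: [0.6324, 0.076, 0.0498]
tool_rot: [-0.0, 0.881, 0.472, 0.0]
contact_force: [-1.0, 0.2, 0.6]
gripper_width: 0.268
grasp_force: 0.7
```

Emit:
{"op": "carry_out", "data": {
  "targets": [185,2.6,-1.9,0,-4,185,2.6,-2.1,0,-4]
}}

```text
t: 17.35
eef_pos: [0.6375, 0.0722, 0.0498]
tool_rot: [-0.0, 0.912, 0.41, 0.0]
contact_force: [-1.2, 1.7, 1.3]
gripper_width: 0.272
grasp_force: 0.8
```

Emit:
{"op": "carry_out", "data": {
  "targets": [185,2.3,-2.3,0,-4,185,2.3,-2.4,0,-4]
}}

```text
t: 17.55
eef_pos: [0.6422, 0.0676, 0.0498]
tool_rot: [-0.001, 0.939, 0.345, 0.0]
contact_force: [-1.2, 1.8, 1.1]
gripper_width: 0.276
grasp_force: 0.8
```

Emit:
{"op": "carry_out", "data": {
  "targets": [185,2,-2.6,0,-4]
}}

```text
t: 17.65
eef_pos: [0.6442, 0.0652, 0.0498]
tool_rot: [-0.001, 0.95, 0.312, 0.0]
contact_force: [-0.7, 2.0, 1.4]
gripper_width: 0.278
grasp_force: 1.0
```

Emit:
{"op": "carry_out", "data": {
  "targets": [185,1.8,-2.7,0,-4]
}}

```text
t: 17.75
eef_pos: [0.646, 0.0625, 0.0498]
tool_rot: [-0.001, 0.96, 0.279, 0.0]
contact_force: [-1.8, 2.1, 1.3]
gripper_width: 0.272
grasp_force: 1.1
```

Emit:
{"op": "carry_out", "data": {
  "targets": [185,1.3,-2.1,0,-3]
}}

```text
t: 17.85
eef_pos: [0.6473, 0.0605, 0.0498]
tool_rot: [-0.001, 0.967, 0.254, 0.0]
contact_force: [-1.6, 1.1, 0.6]
gripper_width: 0.279
grasp_force: 1.1
```

Emit:
{"op": "carry_out", "data": {
  "targets": [185,1.1,-2.2,0,-3]
}}

```text
t: 17.95
eef_pos: [0.6484, 0.0585, 0.0498]
tool_rot: [-0.001, 0.973, 0.229, 0.0]
contact_force: [-0.9, 2.2, 0.6]
gripper_width: 0.274
grasp_force: 1.2
```

Emit:
{"op": "carry_out", "data": {
  "targets": [185,1.0,-2.2,0,-3]
}}

```text
t: 18.05
eef_pos: [0.6494, 0.0564, 0.0498]
tool_rot: [-0.001, 0.979, 0.203, 0.0]
contact_force: [-2.0, 2.3, 1.2]
gripper_width: 0.274
grasp_force: 1.2
```

Emit:
{"op": "carry_out", "data": {
  "targets": [185,0,0,0,0]
}}

```text
t: 18.15
eef_pos: [0.6496, 0.0558, 0.0498]
tool_rot: [-0.0, 0.979, 0.203, 0.0]
contact_force: [-0.3, 1.7, 1.2]
gripper_width: 0.275
grasp_force: 0.9
```

Emit:
{"op": "carry_out", "data": {
  "targets": [185,0.8,-2.3,0,-3]
}}

```text
t: 18.25
eef_pos: [0.6502, 0.0541, 0.0497]
tool_rot: [-0.001, 0.984, 0.178, 0.0]
contact_force: [-1.5, 3.1, 2.4]
gripper_width: 0.272
grasp_force: 1.3
```

Emit:
{"op": "carry_out", "data": {
  "targets": [185,0.7,-2.3,0,-3]
}}

```text
t: 18.35
eef_pos: [0.651, 0.0518, 0.0498]
tool_rot: [-0.001, 0.988, 0.152, 0.0]
contact_force: [0.2, 3.4, 1.3]
gripper_width: 0.278
grasp_force: 1.5
```

Emit:
{"op": "carry_out", "data": {
  "targets": [185,0.4,-1.5,0,-2]
}}

```text
t: 18.45
eef_pos: [0.6515, 0.0501, 0.0497]
tool_rot: [-0.001, 0.991, 0.134, 0.0]
contact_force: [-0.3, 3.2, 1.6]
gripper_width: 0.273
grasp_force: 1.6
```

Firm at about 3.2 N, so I'll stop, back off inside the gap and lift clear.

Emit:
{"op": "carry_out", "data": {
  "targets": [185,-0.6,3,0,0,185,0,0,0,0,185,0,0,15,0,185,0,0,30,0,185,0,0,40,0,185,0,0,40,0,185,0,0,20,0,185,0,0,0,0,185,0,0,0,0]
}}

```text
t: 19.35
eef_pos: [0.6507, 0.0516, 0.1952]
tool_rot: [0.0, 0.991, 0.133, 0.001]
contact_force: [-1.4, -0.2, -1.8]
gripper_width: 0.273
grasp_force: 0.0
```

Run:
```python
from h import *
o,c=snap('wrist','w6'); wadd('w',o,c); print(o['eef_pos'],o['contact_force'])
snap('side','s6'); snap('scene','sc6')
hsv=cv2.cvtColor(c['frame'],cv2.COLOR_RGB2HSV)
m=(((hsv[...,0]<5)|(hsv[...,0]>175))&(hsv[...,1]>190)&(hsv[...,2]>120)).astype(np.uint8)
n,l,s,ce=cv2.connectedComponentsWithStats(m)
for i in range(1,n):
    if s[i,4]>60:
        ys,xs=np.where(l==i); v=cv2.fitLine(np.c_[xs,ys].astype(np.float32),cv2.DIST_L2,0,.01,.01).ravel(); a=ray('w',v[2:]-20*v[:2],.0405);b=ray('w',v[2:]+20*v[:2],.0405)
        print(s[i],ce[i],ray('w',ce[i],.0405),np.degrees(np.arctan2(*(b-a)[::-1])))
# side-view change before/after tightening (bystanders, cheek)
a=cv2.imread('pics/s5.png').astype(int);b=cv2.imread('pics/s6.png').astype(int);d=(np.abs(a-b).max(2)>60).astype(np.uint8)
n,l,s,ce=cv2.connectedComponentsWithStats(d); print([list(x) for x in s[1:] if x[4]>25])
```

```text
[0.65073835 0.05163205 0.19517553] [-1.39838468 -0.19695542 -1.81461252]
[518   0  23  10 122] [527.39344262   3.81967213] [ 0.8352205  -0.08158043] -67.45857116156616
[122 141  17  12  82] [128.7804878  145.75609756] [0.65854588 0.1803277 ] -59.30653484026005
[272 204  23  52 793] [281.60529634 232.30643127] [0.61918452 0.04173831] -159.02640380348592
[[np.int32(283), np.int32(0), np.int32(17), np.int32(12), np.int32(119)], [np.int32(161), np.int32(2), np.int32(42), np.int32(30), np.int32(842)], [np.int32(214), np.int32(4), np.int32(45), np.int32(66), np.int32(1719)], [np.int32(535), np.int32(20), np.int32(25), np.int32(12), np.int32(103)], [np.int32(170), np.int32(32), np.int32(30), np.int32(13), np.int32(202)], [np.int32(499), np.int32(34), np.int32(19), np.int32(26), np.int32(212)], [np.int32(533), np.int32(44), np.int32(27), np.int32(15), np.int32(237)], [np.int32(519), np.int32(55), np.int32(13), np.int32(5), np.int32(47)], [np.int32(209), np.int32(63), np.int32(10), np.int32(24), np.int32(134)], [np.int32(221), np.int32(65), np.int32(10), np.int32(20), np.int32(152)], [np.int3
[... 401 characters left out ...]
 np.int32(69), np.int32(1701)], [np.int32(224), np.int32(102), np.int32(21), np.int32(6), np.int32(65)], [np.int32(508), np.int32(104), np.int32(10), np.int32(53), np.int32(149)], [np.int32(341), np.int32(142), np.int32(28), np.int32(13), np.int32(123)], [np.int32(236), np.int32(166), np.int32(10), np.int32(10), np.int32(53)], [np.int32(530), np.int32(174), np.int32(30), np.int32(48), np.int32(776)], [np.int32(272), np.int32(182), np.int32(10), np.int32(8), np.int32(57)], [np.int32(233), np.int32(184), np.int32(14), np.int32(11), np.int32(80)], [np.int32(219), np.int32(215), np.int32(20), np.int32(12), np.int32(137)], [np.int32(244), np.int32(221), np.int32(20), np.int32(12), np.int32(135)]]
```

Run:
```python
from h import *
o=bot.get_obs(); c6=imaging.read_camera('wrist'); pickle.dump((o,c6),open('w6.pkl','wb'))
for f in ('w5','w6'):
    o,c=pickle.load(open(f+'.pkl','rb')); wadd('w',o,c)
    hsv=cv2.cvtColor(c['frame'],cv2.COLOR_RGB2HSV)
    m=(((hsv[...,0]<5)|(hsv[...,0]>175))&(hsv[...,1]>190)&(hsv[...,2]>120)).astype(np.uint8)
    hp=proj('w',[[.607,.037,.0405]])[0]
    ys,xs=np.where(m); k=np.hypot(xs-hp[0],ys-hp[1])<75; w=np.array([ray('w',np.array(p,float),.0405) for p in list(zip(xs[k],ys[k]))[::3]])
    r=w-[.607,.037]; rr=np.hypot(*r.T); far=(rr>.018)&(rr<.05); print(f,far.sum(),np.degrees(np.arctan2(r[far,1].mean(),r[far,0].mean())),rr.max())
    near=rr<.014; print('hub',w[near].mean(0))
    for a in ((0,) if f=='w5' else (140,147,152,157)):
        t=np.radians(168.3-a); K=[[.607+.048*np.cos(t),.037+.048*np.sin(t),.066]]; q=proj('w',K)[0]; x,y=q.round().astype(int); g=c['frame'].max(2); print(a,q,g[y-6:y+7:3,x-12:x+13:4].mean())
    g=c['frame'].max(2); q=proj('w',[[.607+.048*np.cos(np.radians(168.3 if f=='w5' else 15)),.037+.048*np.sin(np.radians(168.3 if f=='w5' else 15)),.066]])[0].astype(int)
    sub=g[q[1]-30:q[1]+31,q[0]-30:q[0]+31]; yy,xx=np.where(sub<50); kc=[xx.mean()+q[0]-30,yy.mean()+q[1]-30]; kw=ray('w',np.array(kc),.06); print('knob',kc,len(xx),kw,np.degrees(np.arctan2(kw[1]-.037,kw[0]-.607)))
```

```text
w5 127 169.63186323608042 0.054832635163193894
hub [0.60513123 0.03744057]
0 [307.15863495 147.64692908] 90.28571428571429
knob [np.float64(305.1283018867924), np.float64(145.3245283018868)] 265 [0.55901924 0.04586422] 169.53289619393723
w6 103 21.22501411472016 0.05686682102259132
hub [0.60962355 0.03802011]
140 [270.13149412 202.56344084] 160.4
147 [277.66367619 201.36381422] 118.74285714285715
152 [283.11850882 201.05074911] 111.71428571428571
157 [288.58097768 201.19499627] 134.0
knob [np.float64(277.97407407407405), np.float64(195.66296296296295)] 270 [0.65452434 0.05499366] 20.737660286617718
```

The lever stayed put at about 2.59 rad. The knob simply lagged the tool centre inside the gap. It was firm at about 3.2 N, and the robot is clear.

```bash
python3 -c "
from station import bot
print(bot.hand_in())"
```

```text
the job is handed in; nothing more can be done
None
```

The cheek is on and the job is handed in: I opened the lever to its stop, slid the cheek square against the board, and tightened the lever until it went firm at about 3.2 N (about 2.6 rad). The arm then let go and lifted clear at about 19 s, and it touched none of the other things as far as I could tell.

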